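Find the bowed engine cover on the surface plate

TASK

One of the three engine covers on the granite surface plate is bowed and rocks; the other two are true and sit solid. Find it by pressing down gently on an end of a cover and holding the pressure for a moment to feel whether that end goes down to the plate; once you have rocked the bowed one, lay it gently in the steel tray, level and right side up across the two rests, and let go. Leave the two true covers lying flat where they were on the plate, and disturb nothing else.

Things in the scene. Friction and masses are not known exactly. Their poses are not given: they have to be found in the camera images.
- plate: fixed granite surface plate: a grey stone slab 340 (x) x 380 (y) x 50 mm high, standing on the work surface, so its upper face is level, 50 mm above the work surface. Origin: centre of its underside; axes along its sides, z up.
- cover_a: one of three engine covers, alike from above: flat aluminium plate 130 (own x) x 64 mm (own y), rounded corners, four dark 7 mm bolt holes at the corners, upper face 10 mm above the origin. In its middle stands a grip rib 50 (own x) x 14 mm (own y), top 36 mm above the origin. Origin: centre of the underside, z up. Mass 0.28 to 0.44 kg. Exactly one of a, b, c is bowed, in any of the places.
- cover_b: another of the three covers, size as cover_a. Of all three: a true cover lies on its whole underside and does not move when an end is pressed; the bowed one rests level on the middle 40 mm of its length, both ends 3.5 mm clear of the plate.
- cover_c: another of the three covers, size as cover_a. Of all three: pressed 52 mm from the middle along own x with 2 to 3 N the bowed one rocks 0.078 rad (that spot goes down 2.5 mm, till the end meets the plate) and falls back level when let go.
- tray: fixed shallow open steel tray on the work surface: 220 (own x) x 150 (own y) x 30 mm high, walls and floor 3 mm. On its floor two rests: strips 8 mm wide (own x), 6 mm high, along own y from wall to wall, at 48 mm either side of the middle; a cover lies across them with its length along the tray's x, the bowed one's middle hanging between. Origin: centre of the underside, z up.
- socket: bystander: loose steel socket, upright ring 26 mm across, 32 mm high, near the far edge of the surface plate. Origin: centre of the underside.
- feeler: bystander: loose closed feeler gauge 16 x 90 (own y) x 10 mm lying near the far edge of the surface plate. Origin: centre of the underside.
- mug: bystander: red mug 80 mm across, 85 mm high, beyond the tray. Origin: centre of the underside.
- tape: bystander: ring of tape 90 mm across, 22 mm high. Origin: centre of the underside.
- driver: bystander: screwdriver lying left of the robot, handle to its own -x. Origin on its underside.
- marker: bystander: white marker pen 16 mm thick, about 120 mm long (own x), lying on the work surface left of the tray. Origin: on its underside.
- spray: bystander: spray can 60 mm across, 170 mm high, at the back. Origin: centre of the underside.
There are look-alikes about, which are no part of the job. Leave any yellow look-alike of the cover_b alone.

How it is judged:
On the way:
1. an end of the bowed cover is pressed down by the fingers so that the cover, still lying on the surface plate, is rocked by more than 0.05 rad, and is held so for 0.3 s (((angle between cover_a's own z axis and vertical between 0.05 and 0.11 rad and height (world z) of cover_a between 0.049 and 0.0525 m and contact force between the fingers and cover_a above 1 N) or (angle between cover_b's own z axis and vertical between 0.05 and 0.11 rad and height (world z) of cover_b between 0.049 and 0.0525 m and contact force between the fingers and cover_b above 1 N) or (angle between cover_c's own z axis and vertical between 0.05 and 0.11 rad and height (world z) of cover_c between 0.049 and 0.0525 m and contact force between the fingers and cover_c above 1 N))), for 0.3 s.
At the end, for the whole second after the job is handed in: the bowed cover lies released and at rest across both rests of the tray, level within 0.025 rad, centred within 30 mm along and 50 mm across the tray, underside of its middle 4.2 to 7 mm up (a true cover would lie at 9 mm); the true covers lie flat within 25 mm of where they started (((x of cover_a in the frame of tray between -0.03 and 0.03 m and y of cover_a in the frame of tray between -0.05 and 0.05 m and height (world z) of cover_a between 0.0042 and 0.007 m and angle between cover_a's own z axis and vertical below 0.025 rad and linear speed of cover_a below 0.02 m/s and distance of each of cover_b, cover_c from where it was at the start of the episode below 0.025 m and angle between each of cover_b, cover_c's own z axis and vertical below 0.03 rad) or (x of cover_b in the frame of tray between -0.03 and 0.03 m and y of cover_b in the frame of tray between -0.05 and 0.05 m and height (world z) of cover_b between 0.0042 and 0.007 m and angle between cover_b's own z axis and vertical below 0.025 rad and linear speed of cover_b below 0.02 m/s and distance of each of cover_a, cover_c from where it was at the start of the episode below 0.025 m and angle between each of cover_a, cover_c's own z axis and vertical below 0.03 rad) or (x of cover_c in the frame of tray between -0.03 and 0.03 m and y of cover_c in the frame of tray between -0.05 and 0.05 m and height (world z) of cover_c between 0.0042 and 0.007 m and angle between cover_c's own z axis and vertical below 0.025 rad and linear speed of cover_c below 0.02 m/s and distance of each of cover_a, cover_b from where it was at the start of the episode below 0.025 m and angle between each of cover_a, cover_b's own z axis and vertical below 0.03 rad))); the robot touches nothing.
It fails at once if a cover is pressed onto the surface plate with more than 45 N (contact force between any of cover_a, cover_b, cover_c and plate above 45 N).
It fails at once if a cover is dropped or knocked into the tray (more than 60 N) (contact force between any of cover_a, cover_b, cover_c and tray above 60 N).
It fails at once if a bystander is moved by more than 30 mm (distance of any of socket, feeler, mug, tape, driver, marker, spray from where it was at the start of the episode above 0.03 m).
It also fails if it takes over 67 s, if anything falls off the work surface, if the arm or the gripper's body presses on something with over 40 N, if the wrist force passes 120 N, or if a joint passes its speed limit or range.

ROBOT

A 6-joint arm with a two-finger parallel gripper is mounted at the origin on the work surface. World frame = base frame: x ahead of the robot, y to its left, z up, the work surface at z = 0. Lengths are in m, angles in rad, forces in N, time in s.
With the tool pointing down it reaches from about 0.375 to 0.975 m from the base axis. Payload 3.8 kg.
Tool frame: the origin (TCP) lies between the finger pads; the fingertips stand 25 mm ahead of it and the grasp point (between the pads) lies 6 mm ahead of it; x points along the fingers, y is the direction in which the jaws open and shut, and the axes are right-handed (so a half turn about x gives the same grasp; the last joint's range is limited). The gripper opens to 88 mm and grips with 3 to 60 N. Pads are 18 mm wide; open, the fingers measure 123 mm over their backs; the gripper's body (75 mm by 187 mm) begins 45 mm behind the grasp point.
Start: joints at [-1.286, 0.264, 1.604, -0, 1.274, -0.037], TCP at [0.213, -0.64, 0.264] pointing down, gripper open.
Joint ranges: [-2.63, 2.63], [-0.94, 2.18], [0.31, 2.57], [-1.31, 4.45], [0, 2.66], [-2.55, 2.55]. Speed limits (rad/s): [2.57, 2.57, 3.14, 3.14, 3.14, 3.14].

INTERFACE

Orientations are given as a 3x3 rotation matrix whose columns are the frame's x, y, z axes.
In Python, from workcell import robot, camera gives the robot as it stands. The module is installed in compiled form; this text tells all that it offers. Calls block until the motion is done:
- robot.movep(position, orientation): joint-space move of the TCP to a pose.
- robot.servo_line(position, rate=0.15, attitude=None, max_force=None): straight line of the TCP; attitude=None keeps the orientation; rate is the mean speed in m/s. With max_force (N) it stops when the force on the tool has changed by that much, and returns True; else False.
- robot.movej(angles): joint-space move.
- robot.gripper_to(opening, f_grip=None): finger opening in m; f_grip is the grip in N (None keeps the last); returns when the fingers have stopped.
- robot.dwell(seconds).
- robot.solve_ik(position, orientation): joint angles nearest the present ones, or None.
- robot.get_state(): the state.
- camera(name): name is "scene" or "top" or "wrist"; returns a dict with "color" (400x640x3 uint8, red, green, blue), "camera_matrix" (3x3 intrinsics, pixels), "k1" (the pictures are not rectified: a ray, as slopes to the right and down, at radius r is drawn at 1 + k1 r^2 times it, then the intrinsics apply), "view" (4x4, takes a point from world to camera coordinates); the wrist camera has in their place "T_tool_cam" (4x4, takes a point from camera to tool coordinates, whose origin is the TCP and whose axes are the tool frame's). Camera axes: x right, y up, looking along -z (the intrinsics and any distortion apply to the point x, -y, -z); pixel columns grow to the right and rows downward; lengths in m; the calibration is good to about 2 mm. A picture is of the moment at which its call begins: read the wrist's pose just before it. There is no depth.
A pose or a line that the arm cannot do raises robot.Unreachable and nothing moves.
- robot.job_done(): hands the job in, once; it reports no verdict.
The state is a dict: "clock": time; "qpos": joint angles; "dq": joint speeds; "joint_efforts": joint torques, N m; "tool_pos": TCP position; "eef_rot": TCP orientation; "contact_force": force on the tool from outside, world axes, zero at the start; "moment": the same for the moment, N m; "opening": finger opening in m.
Only numpy, scipy, OpenCV 4.12 (cv2) and the standard library are available. Lean on these libraries where they do the work, as an engineer would, in place of code of your own. Each camera call takes 0.05 s, during which the arm holds its last target.

## Working session

There is one attempt and no reset: what is moved stays moved. The work goes in short steps, each a Python script; the robot and the scene stay as the last script left them, time stands still between calls to the robot, and variables do not carry over. Pictures are saved under pics/ and viewed, and the job is handed in when it is done.

```bash
mkdir -p pics; ls; python3 - <<'E'
from workcell import robot,camera
import cv2,numpy as np
s=robot.get_state();print(s)
for n in ("scene","top","wrist"):
    c=camera(n);cv2.imwrite(f"pics/{n}0.png",c["color"][:,:,::-1])
    np.savez(f"{n}0.npz",**c)
    print(n,{k:v for k,v in c.items() if k!="color"})
E
```

```text
pics
{'clock': 0.0, 'qpos': array([-1.28590706e+00,  2.64761727e-01,  1.60535154e+00, -6.37179768e-05,
        1.27367808e+00, -3.69217126e-02]), 'dq': array([ 1.05231351e-03, -7.81893399e-04, -1.05099566e-03,  1.06454149e-03,
        1.49035413e-03, -3.15373821e-06]), 'joint_efforts': array([-1.34196518e-03, -5.02113497e+01, -3.56877851e+01,  7.30152405e-02,
        2.93918699e-02, -1.66970431e-04]), 'tool_pos': array([ 0.21327816, -0.6397437 ,  0.26239428]), 'eef_rot': array([[-6.76414072e-04,  3.16302107e-01, -9.48658273e-01],
       [ 2.09294113e-03, -9.48655965e-01, -3.16302830e-01],
       [-9.99997581e-01, -2.19943760e-03, -2.03174448e-05]]), 'contact_force': array([ 0.02220426,  0.30868817, -0.29186874]), 'moment': array([0.02099603, 0.00583733, 0.00081387]), 'opening': 0.08877690334743828}
scene {'camera_matrix': array([[502.8904847 ,   0.        , 317.687166  ],
       [  0.        , 502.8904847 , 196.28682208],
       [  0.        ,   0.        ,   1.        ]]), 'k1': -0.03234790973444481, 'view': array([[ 0.55934459,  0.8288823 ,  0.0093681 , -0.25845135],
       [-0.439
[... 493 characters left out ...]
0.50172554],
       [-0.17737244,  0.01038451,  0.98408901, -1.30812106],
       [ 0.        ,  0.        ,  0.        ,  1.        ]])}
wrist {'camera_matrix': array([[284.61317662,   0.        , 316.73886246],
       [  0.        , 284.61317662, 197.16674394],
       [  0.        ,   0.        ,   1.        ]]), 'k1': -0.007651549542252617, 'T_tool_cam': array([[ 3.41640973e-05,  2.91974169e-01, -9.56426204e-01,
        -1.20820391e-01],
       [ 9.99999695e-01,  7.36439320e-04,  2.60537974e-04,
        -1.49329655e-04],
       [ 7.80420221e-04, -9.56425921e-01, -2.91974055e-01,
        -7.52752544e-02],
       [ 0.00000000e+00,  0.00000000e+00,  0.00000000e+00,
         1.00000000e+00]])}
```

View pics/top0.png

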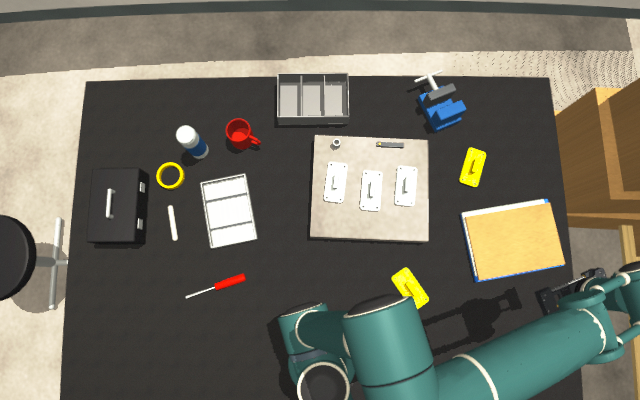

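View pics/scene0.png

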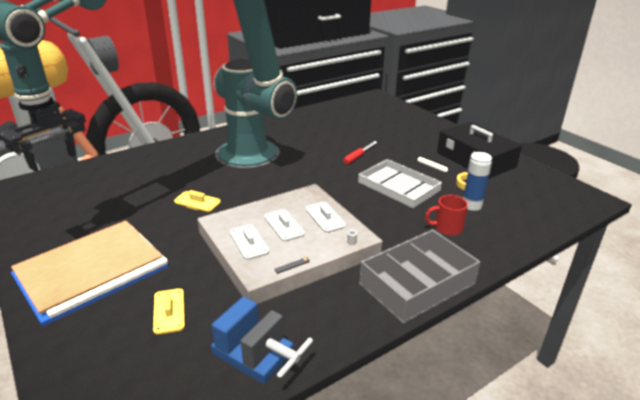

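View pics/wrist0.png

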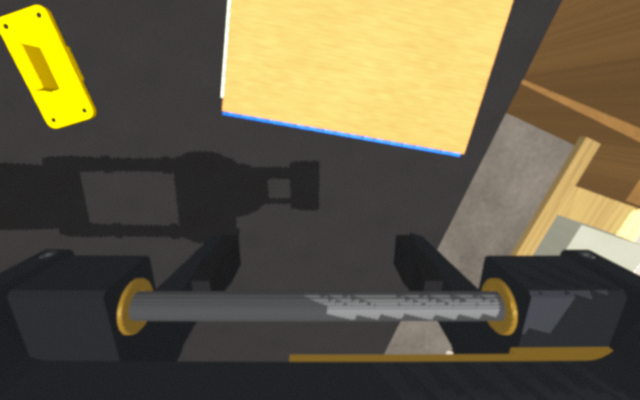

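The top view shows three grey covers at about (335,183), (371,190) and (405,186) on the plate, and the tray at (229,211). The yellow look-alikes lie off the plate. Next I'll locate everything in the top and scene views.

```bash
cat > h.py <<'E'
import numpy as np,cv2
def undist(c,uv):
    K=c["camera_matrix"];uv=np.atleast_2d(np.asarray(uv,float))
    d=np.array([float(c["k1"]),0,0,0,0])
    # note: given model is xd = x(1+k1 r^2): same as OpenCV
    return cv2.undistortPoints(uv.reshape(-1,1,2),K,d).reshape(-1,2)
def cam_pose(c,s=None):
    """R (cam->world), origin"""
    if "view" in c:
        V=np.asarray(c["view"]);R=V[:3,:3].T;return R,-R@V[:3,3]
    T=np.eye(4);T[:3,:3]=s["eef_rot"];T[:3,3]=s["tool_pos"];W=T@np.asarray(c["T_tool_cam"])
    return W[:3,:3],W[:3,3]
def rays(c,uv,s=None):
    n=undist(c,uv);R,o=cam_pose(c,s)
    d=np.c_[n[:,0],-n[:,1],-np.ones(len(n))]@R.T
    return o,d/np.linalg.norm(d,axis=1)[:,None]
def onplane(c,uv,z,s=None):
    o,d=rays(c,uv,s);t=(z-o[2])/d[:,2];return o+d*t[:,None]
def tri(o1,d1,o2,d2):
    out=[]
    for a,b in zip(d1,d2):
        A=np.c_[a,-b];t=np.linalg.lstsq(A,o2-o1,rcond=None)[0]
        p,q=o1+a*t[0],o2+b*t[1];out.append(np.r_[(p+q)/2,np.linalg.norm(p-q)])
    return np.array(out)
def project(c,P,s=None):
    R,o=cam_pose(c,s);p=(np.atleast_2d(P)-o)@R
    x=np.c_[p[:,0]/-p[:,2],-p[:,1]/-p[:,2]];r2=(x**2).sum(1,keepdims=True)
    x=x*(1+float(c["k1"])*r2);K=c["camera_matrix"]
    return x*[K[0,0],K[1,1]]+[K[0,2],K[1,2]]
E
python3 - <<'E'
from h import *
c=dict(np.load("top0.npz"))
im=c["color"][:,:,::-1].copy()
cv2.imwrite("pics/top0z.png",cv2.resize(im[125:255,195:435],None,fx=3.3,fy=3.3,interpolation=cv2.INTER_CUBIC))
g=im.min(2)
m=((g>215)*255).astype(np.uint8)
cs,_=cv2.findContours(m,cv2.RETR_EXTERNAL,cv2.CHAIN_APPROX_NONE)
for k in cs:
    if cv2.contourArea(k)<150: continue
    (u,v),wh,a=cv2.minAreaRect(k)
    if not(150<u<440 and 120<v<260): continue
    b=cv2.boxPoints(((u,v),wh,a));z=.06 if u>300 else .03
    P=onplane(c,b,z);print(np.round([u,v,*wh,a],1),onplane(c,[[u,v]],z).round(4),[np.linalg.norm(P[i]-P[i-1]).round(4) for i in range(2)],b.round(1).tolist())
print(onplane(c,[[311,136],[429,138],[428,242],[310,238]],.05).round(3))
E
```

```text
[229.5 221.   45.   46.   79.4] [[0.4493 0.2951 0.03  ]] [np.float64(0.1485), np.float64(0.151)] [[202.8000030517578, 203.1999969482422], [248.0, 194.6999969482422], [256.29998779296875, 238.89999389648438], [211.10000610351562, 247.39999389648438]]
[225.  186.7  19.6  42.6  80.5] [[0.5635 0.313  0.03  ]] [np.float64(0.0666), np.float64(0.1412)] [[202.39999389648438, 180.60000610351562], [244.39999389648438, 173.60000610351562], [247.60000610351562, 192.89999389648438], [205.60000610351562, 199.89999389648438]]
[338.2 180.5  26.   42.7   8.7] [[ 0.5731 -0.0592  0.06  ]] [np.float64(0.0831), np.float64(0.1419)] [[322.1000061035156, 199.60000610351562], [328.6000061035156, 157.39999389648438], [354.29998779296875, 161.39999389648438], [347.79998779296875, 203.60000610351562]]
[391.3 180.8  94.8  67.5  84.3] [[ 0.5703 -0.2311  0.06  ]] [np.float64(0.3134), np.float64(0.2258)] [[353.0, 137.0], [420.1000061035156, 130.3000030517578], [429.6000061035156, 224.60000610351562], [362.3999938964844, 231.39999389648438]]
[185.5 134.   16.   17.   90. ] [[0.7488 0.4542 0.03  ]] [np.float64(0.0574), np.float64(0.0589)] [[177.0, 126.0], [194.0, 126.0], [194.0, 142.0], [177.0, 142.0]]
[[ 0.728  0.028  0.05 ]
 [ 0.718 -0.367  0.05 ]
 [ 0.371 -0.343  0.05 ]
 [ 0.389  0.034  0.05 ]]
```

View pics/top0z.png

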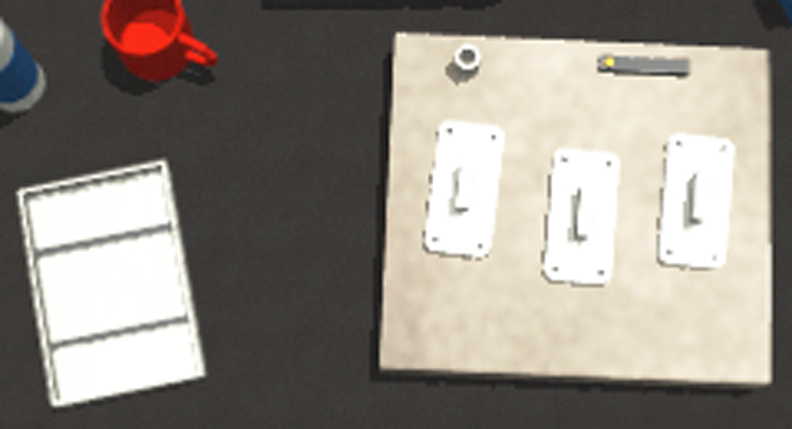

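```bash
cat >> h.py <<'E'
def Rdown(th):
    """tool down, tool z axis at angle th in the world xy plane"""
    z=np.array([np.cos(th),np.sin(th),0]);x=np.array([0,0,-1.]);return np.c_[x,np.cross(z,x),z]
E
python3 - <<'E'
from workcell import robot,camera
from h import *
for th in (0,np.pi):
    for p in ([.47,-.19,.3],[.47,-.02,.3],[.47,.25,.3],[.62,-.3,.1],[.48,.3,.1]):
        q=robot.solve_ik(p,Rdown(th));print(th,p,None if q is None else np.round(q,2))
E
```

```text
0 [0.47, -0.19, 0.3] [-0.43 -0.08  1.91 -0.    1.31 -2.  ]
0 [0.47, -0.02, 0.3] [-0.1  -0.15  1.98 -0.    1.32 -1.67]
0 [0.47, 0.25, 0.3] [ 0.44 -0.03  1.86 -0.    1.31 -1.13]
0 [0.62, -0.3, 0.1] [-0.49  0.42  1.71 -0.    1.01 -2.06]
0 [0.48, 0.3, 0.1] [ 0.51  0.22  1.99 -0.    0.94 -1.06]
3.141592653589793 [0.47, -0.19, 0.3] [-0.43 -0.08  1.91 -0.    1.31  1.14]
3.141592653589793 [0.47, -0.02, 0.3] [-0.1  -0.15  1.98 -0.    1.32  1.48]
3.141592653589793 [0.47, 0.25, 0.3] [ 0.44 -0.03  1.86 -0.    1.31  2.01]
3.141592653589793 [0.62, -0.3, 0.1] [-0.49  0.42  1.71 -0.    1.01  1.08]
3.141592653589793 [0.48, 0.3, 0.1] [ 0.51  0.22  1.99 -0.    0.94  2.09]
```

```bash
python3 - <<'E'
from workcell import robot,camera
from h import *
for i,p in enumerate(([.47,-.19,.3],[.47,-.0,.3],[.44,.25,.3])):
    robot.movep(p,Rdown(0)); robot.dwell(.25)
    s=robot.get_state();c=camera("wrist");print(s["clock"],s["tool_pos"])
    np.savez(f"w{i}.npz",eef_rot=s["eef_rot"],tool_pos=s["tool_pos"],**c)
    cv2.imwrite(f"pics/w{i}.png",c["color"][:,:,::-1])
E
```

```text
2.2833 [ 0.46991956 -0.19051431  0.29986884]
3.3667 [ 0.47020739 -0.00122431  0.29994587]
4.6583 [0.44050047 0.24890807 0.30006711]
```

View pics/w0.png

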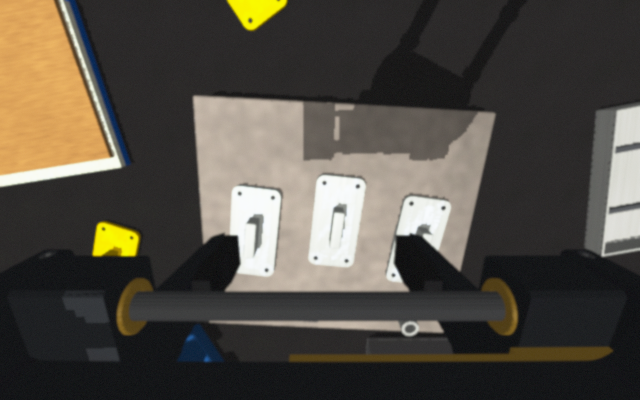

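View pics/w1.png

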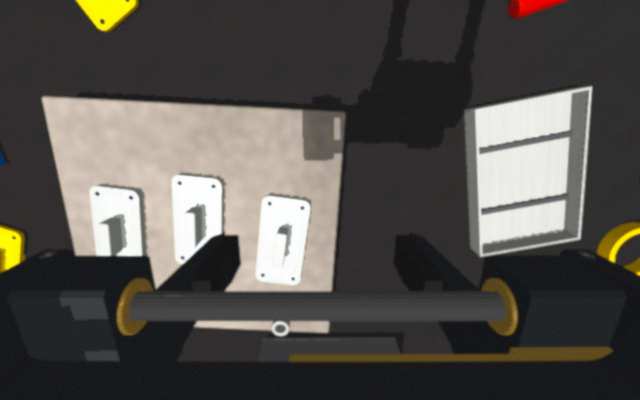

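View pics/w2.png

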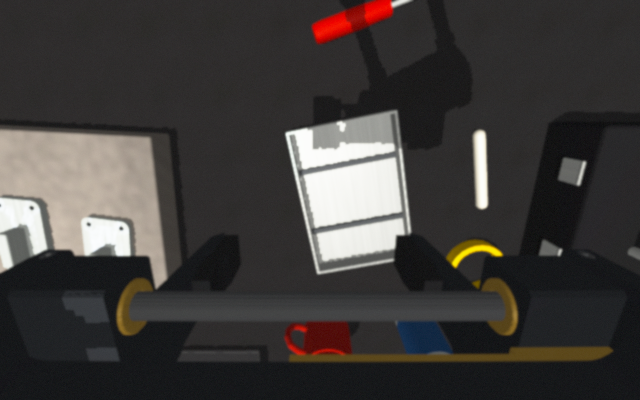

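Wrist view w0 has covers at about (257,230), (337,220) and (420,238), with the plate corner at (195,97). View w2 has the tray centred at about (352,192). I'll use the bolt holes and tray corners as features matched between views.

```bash
python3 - <<'E'
from h import *
for n,(x0,y0,x1,y1) in (("w0",(180,150,480,300)),("w1",(30,150,330,300)),("top0",(300,140,440,230)),("w1",(450,70,610,270)),("w2",(270,90,430,290))):
    im=np.load(n+".npz")["color"][:,:,::-1]
    cr=im[y0:y1,x0:x1].astype(int)
    mx=cr.max(2);mn=cr.min(2)
    m=(((mn>150)&(mx-mn<14))*255).astype(np.uint8)
    cs,_=cv2.findContours(m,cv2.RETR_CCOMP,cv2.CHAIN_APPROX_NONE)
    print(n)
    for k in cs:
        a=cv2.contourArea(k)
        if a>500 or (n=="top0" and a>250):
            (u,v),wh,an=cv2.minAreaRect(k);print(" ",np.round([a,u+x0,v+y0,*wh,an],1))
    f=700/(x1-x0)
    o=np.vstack([cv2.resize(np.ascontiguousarray(im[y0:y1,x0:x1]),None,fx=f,fy=f,interpolation=cv2.INTER_CUBIC)])
    f2=min(1,590/o.shape[0]);cv2.imwrite(f"pics/z_{n}_{x0}.png",cv2.resize(o,None,fx=f2,fy=f2));print(o.shape,f*f2)
E
```

```text
w0
  [1727.5  422.7  220.1   47.1   49.7   14. ]
  [3640.5  252.8  230.6   49.8   88.     5.8]
  [4089.   336.6  220.9   49.4   90.2    6. ]
(350, 700, 3) 2.3333333333333335
w1
  [3928.5  281.6  239.9   49.6   86.5    6.7]
  [2561.   115.4  220.2   72.3   49.6   86.8]
  [3444.5  197.   219.    50.    90.     0. ]
(350, 700, 3) 2.3333333333333335
top0
  [749.5 371.1 190.2  20.3  40.    4.4]
  [750.  405.5 185.3  20.8  39.9   4.8]
  [739.5 335.3 181.9  20.2  39.8   7.1]
(450, 700, 3) 5.0
w1
  [16118.5   535.1   171.4   165.4   117.5    88.1]
  [4418.5  534.9  172.   162.3  111.    89. ]
(875, 700, 3) 2.9499999999999997
w2
  [2358.5  361.4  239.5   30.    88.3   79.9]
  [4958.5  353.8  192.3   55.6   94.5   79.3]
  [3732.5  350.1  193.7  147.   104.7   79. ]
(875, 700, 3) 2.9499999999999997
```

View pics/z_w0_180.png

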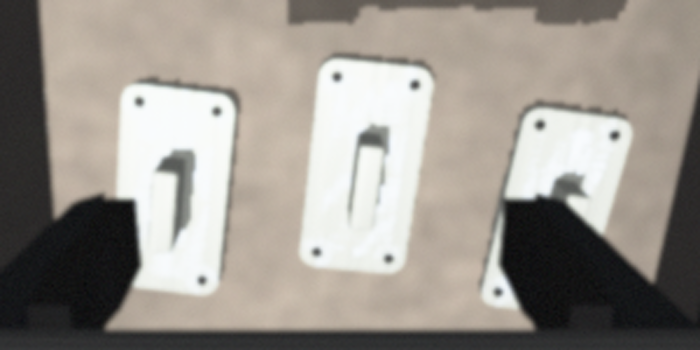

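View pics/z_w2_270.png

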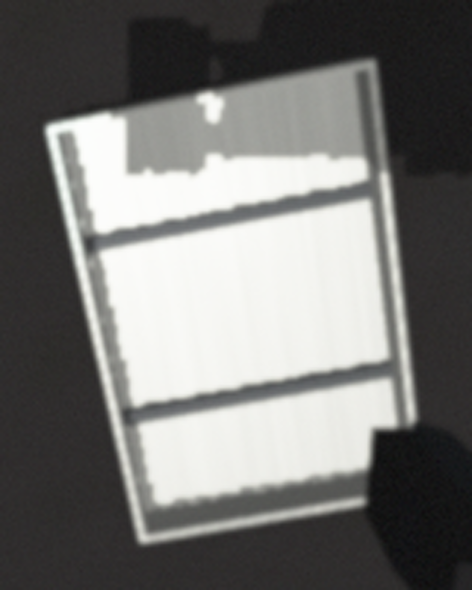

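View pics/z_w1_450.png

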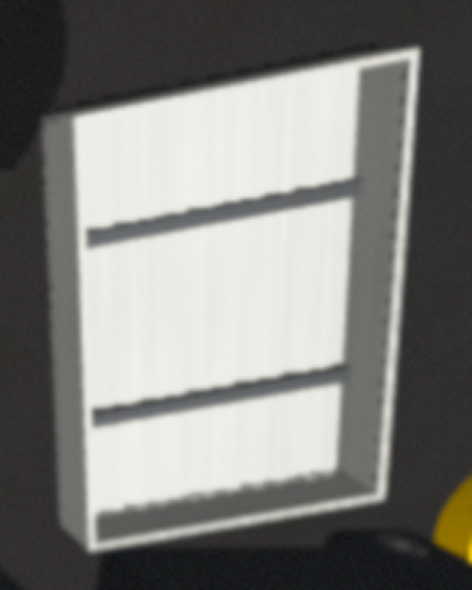

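View pics/z_w1_30.png

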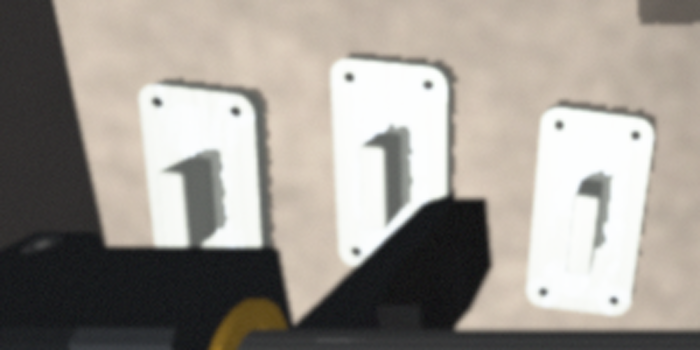

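View pics/z_top0_300.png

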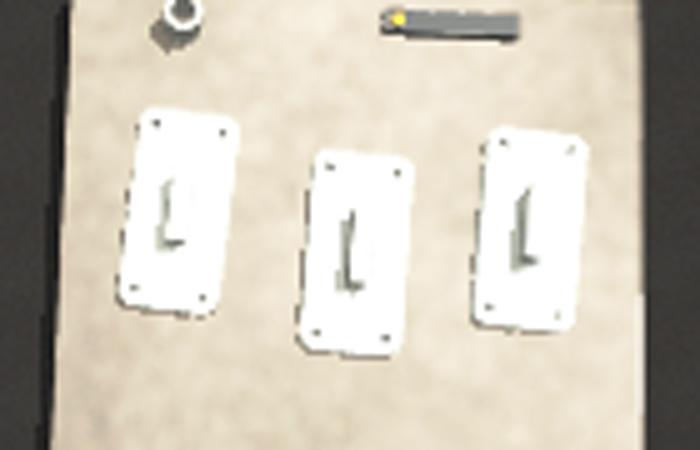

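```bash
cat > meas.py <<'E'
from h import *
def ld(n):
    d=dict(np.load(n+".npz"));return d,(d if "eef_rot" in d else None)
def px(U,o,f): return (np.asarray(U,float)+.5)/f-.5+np.asarray(o)
f=700/300
# order: near -y, near +y, far -y, far +y
w0={"L":[(139,102),(217,112),None,(202,281)],"M":[(337,77),(415,86),(317,252),(389,259)],"R":[(540,125),(615,135),(498,293),None]}
w1={"L":[(157,102),(236,111),None,None],"M":[(349,77),(428,85),(356,252),None],"R":[(559,125),(636,135),(543,292),(614,300)]}
tp={"R":[(203,297),(134,288),(223,132),(157,123)],"M":[(386,338),(316,333),(398,173),(330,167)],"L":[(558,315),(488,307),(571,150),(504,143)]}
c0,s0=ld("w0");c1,s1=ld("w1");ct,_=ld("top0")
if __name__=="__main__":
  for k in "LMR":
    for (A,ca,sa,oa,fa,B,cb,sb,ob,fb,nm) in ((w0,c0,s0,(180,150),f,w1,c1,s1,(30,150),f,"w0w1"),(w0,c0,s0,(180,150),f,tp,ct,None,(300,140),5,"w0top")):
        pr=[(px(a,oa,fa),px(b,ob,fb)) for a,b in zip(A[k],B[k]) if a and b]
        o1,d1=rays(ca,[p[0] for p in pr],sa);o2,d2=rays(cb,[p[1] for p in pr],sb)
        T=tri(o1,d1,o2,d2);print(k,nm,(T*1000).round(1).tolist())
    for nm,A,c,s,o,ff in (("w0",w0,c0,s0,(180,150),f),("w1",w1,c1,s1,(30,150),f),("top",tp,ct,None,(300,140),5)):
        P=[onplane(c,px(a,o,ff),.06,s)[0][:2] if a else None for a in A[k]]
        print("  ",nm,[None if p is None else (p*1000).round(1).tolist() for p in P])
  c2,s2=ld("w2");F=2.95
  a=[px(p,(270,90),F) for p in ((48,127),(377,62),(143,542))]
  b=[px(p,(450,70),F) for p in ((73,115),(420,48),(90,550),(385,500))]
  o1,d1=rays(c2,a,s2);o2,d2=rays(c1,b[:3],s1);print("tray",(tri(o1,d1,o2,d2)*1000).round(1))
  print(onplane(c2,a,.03,s2).round(4).tolist());print(onplane(c1,b,.03,s1).round(4).tolist())
E
python3 meas.py
```

```text
L w0w1 [[498.8, -292.8, 60.1, 0.3], [504.7, -249.0, 59.6, 0.8]]
L w0top [[496.2, -290.1, 69.6, 0.2], [502.6, -246.9, 66.8, 1.8], [610.8, -262.0, 65.3, 0.4]]
   w0 [[499.0, -292.8], [505.0, -248.9], None, [614.1, -263.3]]
   w1 [[498.7, -292.8], [504.2, -248.6], None, None]
   top [[497.9, -292.4], [503.6, -247.4], [607.1, -306.8], [612.2, -262.9]]
M w0w1 [[484.4, -180.8, 60.4, 0.2], [489.5, -137.0, 60.4, 0.7], [593.8, -192.3, 60.7, 0.0]]
M w0top [[484.2, -180.8, 61.0, 0.4], [489.1, -136.5, 59.2, 2.1], [591.7, -192.2, 64.3, 0.3], [596.5, -148.5, 63.9, 1.0]]
   w0 [[484.6, -180.8], [489.9, -137.0], [594.2, -192.3], [599.0, -148.4]]
   w1 [[484.4, -181.0], [489.2, -137.2], [594.1, -192.7], None]
   top [[484.2, -180.8], [488.0, -136.0], [592.7, -192.7], [597.1, -148.6]]
R w0w1 [[513.0, -64.6, 60.5, 0.1], [519.2, -20.7, 60.2, 0.1], [622.2, -80.2, 60.5, 0.7]]
R w0top [[512.6, -64.4, 60.2, 0.9], [519.1, -20.3, 59.4, 0.8], [621.5, -80.0, 61.4, 1.5]]
   w0 [[513.1, -64.5], [519.3, -20.6], [622.9, -80.0], None]
   w1 [[513.1, -64.7], [519.2, -20.8], [622.1, -80.3], [627.9, -36.4]]
   top [[512.2, -64.3], [518.6, -20.1], [621.3, -79.6], [627.8, -36.8]]
tray [[3.933e+02 2.074e+02 2.800e+01 1.000e+00]
 [3.651e+02 3.555e+02 2.940e+01 1.100e+00]
 [6.102e+02 2.507e+02 2.850e+01 1.000e-01]]
[[0.3936, 0.2077, 0.03], [0.3656, 0.3554, 0.03], [0.6092, 0.2507, 0.03]]
[[0.3928, 0.2063, 0.03], [0.3646, 0.3548, 0.03], [0.6094, 0.2497, 0.03], [0.5815, 0.3975, 0.03]]
```

```bash
cat > geo.py <<'E'
import numpy as np
C={"L":(.5562,-.2780,-.130),"M":(.5418,-.1647,-.105),"R":(.5707,-.0505,-.140)}
TRAY=(.4873,.3025,.197)
E
cat > press.py <<'E'
import sys
from workcell import robot,camera
from h import *;from geo import *
robot.gripper_to(0.0,20)
for k in sys.argv[1:]:
    x,y,a=C[k];px,py=x-.052*np.cos(a),y-.052*np.sin(a)
    R=Rdown(a)
    s=robot.get_state()
    if s["tool_pos"][2]<.14: robot.servo_line([*s["tool_pos"][:2],.15],.25)
    robot.movep([px,py,.105],R);robot.dwell(.3)
    f0=robot.get_state()["contact_force"]
    hit=robot.servo_line([px,py,.0805],.012,max_force=6)
    z0=robot.get_state()["tool_pos"][2]
    for i in range(4):
        robot.dwell(.12);s=robot.get_state();print("   ",(s["tool_pos"]-[px,py,.025]).round(4),(s["contact_force"]-f0).round(2))
    print(k,hit,"tip z",round(z0-.025,4),"clock",s["clock"])
    robot.servo_line([px,py,.105],.1)
E
python3 press.py M
```

```text
[-0.      0.      0.0604] [ 0.   -0.24  5.42]
    [-0.      0.      0.0604] [-0.18 -0.54  5.22]
    [-0.      0.      0.0604] [-0.88 -0.77  5.54]
    [-0.     -0.      0.0604] [-0.73 -1.75  4.99]
M True tip z 0.0605 clock 9.9167
```

```bash
python3 press.py L
```

```text
[ 0.     -0.      0.0605] [-1.22  1.11  5.61]
    [-0.     -0.      0.0605] [-0.27  1.13  6.62]
    [-0.     -0.      0.0604] [-0.72  0.71  5.99]
    [-0.      0.      0.0604] [-0.73  0.2   6.33]
L True tip z 0.0604 clock 13.6167
```

```bash
python3 press.py R
```

```text
[-0.0006  0.0001  0.0584] [-0.37  0.16  5.96]
    [-0.0006  0.0001  0.0584] [-0.62 -0.68  6.43]
    [-0.0006  0.0001  0.0584] [-1.31 -0.51  6.75]
    [-0.0007  0.0001  0.0583] [-0.52  0.01  6.17]
R True tip z 0.0584 clock 17.825
```

R is the bowed one. Its end went down 2 mm under about 6 N and was held for 0.5 s, while M and L stayed solid. I'll look again to see whether R shifted, and check the rib height from two views.

```bash
python3 - <<'E'
from workcell import robot,camera
from h import *
robot.gripper_to(.044)
for i,p in ((3,[.47,-.05,.28]),(4,[.42,.03,.28])):
    robot.movep(p,Rdown(0)); robot.dwell(.25)
    s=robot.get_state();c=camera("wrist");print(s["clock"],s["tool_pos"],s["opening"])
    np.savez(f"w{i}.npz",eef_rot=s["eef_rot"],tool_pos=s["tool_pos"],**c)
    P=project(c,[.5707,-.0505,.06],s)[0];x0,y0=int(P[0])-75,int(P[1])-65;print(x0,y0)
    cr=np.ascontiguousarray(c["color"][y0:y0+130,x0:x0+150,::-1])
    cv2.imwrite(f"pics/zw{i}.png",cv2.resize(cr,None,fx=4,fy=4,interpolation=cv2.INTER_CUBIC))
E
```

```text
19.9833 [ 0.46931831 -0.04981333  0.27768184] 0.04392397698106152
241 186
20.75 [0.42056171 0.0293135  0.2799528 ] 0.044024099019878755
184 216
```

View pics/zw3.png

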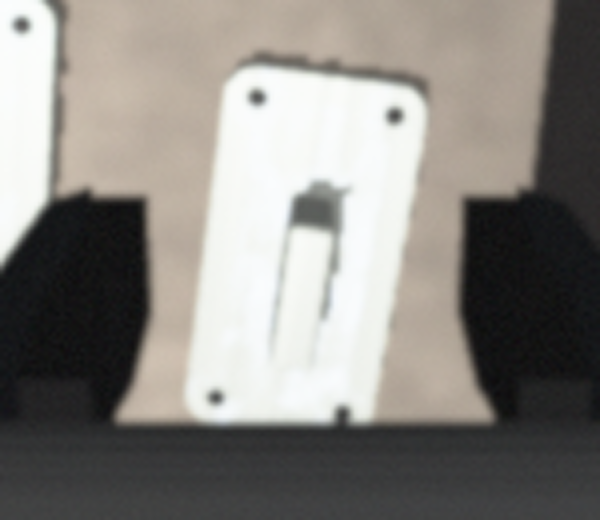

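View pics/zw4.png

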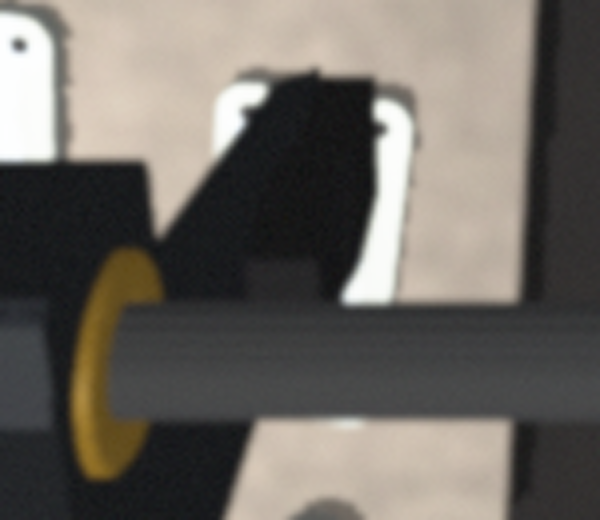

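In view w3 the holes are at zoom (257,97), (395,116), (215,398) and (342,412), and the near end of the rib top is at (291,226)–(333,231). View w4 is blocked by a finger, so I'll pair w3 with w1.

```bash
python3 - <<'E'
from meas import *
c3,s3=ld("w3");o=(241,186)
H=px([(257,97),(395,116),(215,398),(342,412)],o,4)
P=onplane(c3,H,.06,s3);print((P*1000).round(1).tolist());print("centre",P.mean(0).round(4),"yaw",np.arctan2(*(P[2]+P[3]-P[0]-P[1])[[1,0]]))
a=px([(291,226),(333,231)],o,4);b=px([(578,194),(602,196)],(30,150),f)
o1,d1=rays(c3,a,s3);o2,d2=rays(c1,b,s1);T=tri(o1,d1,o2,d2);print("rib",(T*1000).round(1).tolist())
Q=onplane(c3,a,.086,s3)[:,:2].mean(0);al=np.array([np.cos(.14),-np.sin(.14)]);print("rib end@.086",Q,"centre",Q+.025*al)
E
```

```text
[[512.8, -64.6, 60.0], [519.2, -21.0, 60.0], [622.2, -80.4, 60.0], [627.8, -36.8, 60.0]]
centre [ 0.5705 -0.0507  0.06  ] yaw -0.14424794894556775
rib [[550.6, -53.8, 73.2, 0.9], [553.2, -40.5, 70.9, 1.4]]
rib end@.086 [ 0.54570373 -0.04742923] centre [ 0.57045913 -0.05091781]
```

```bash
python3 - <<'E'
from meas import *
for a,b in (([(360,145),(384,147)],[(361,146),(386,146)]),):
  o1,d1=rays(c0,px(a,(180,150),f),s0);o2,d2=rays(c1,px(b,(30,150),f),s1);print("rib M",(tri(o1,d1,o2,d2)*1000).round(1).tolist())
# predicted R rib-near-end top corners
x,y,a=.5705,-.0507,-.142
R=np.array([[np.cos(a),-np.sin(a)],[np.sin(a),np.cos(a)]])
K=[np.r_[R@[-.025,s]+[x,y],.086] for s in(-.007,.007)]
for n,o,ff in(("w1",(30,150),f),("w3",(241,186),4)):
  c,s=ld(n);print(n,((project(c,K,s)-o+.5)*ff-.5).round(0).tolist())
E
```

```text
rib M [[517.1, -168.8, 82.6, 0.4], [518.0, -155.7, 81.7, 0.7]]
w1 [[574.0, 195.0], [599.0, 198.0]]
w3 [[290.0, 226.0], [336.0, 232.0]]
```

```bash
python3 - <<'E'
from workcell import robot,camera
from h import *
x,y,a=.5705,-.0507,-.142
R=Rdown(a)
robot.movep([x,y,.14],R)
print(robot.servo_line([x,y,.0875],.06,max_force=6),robot.get_state()["tool_pos"].round(4))
robot.gripper_to(0.0,30);robot.dwell(.2)
s=robot.get_state();print("open",s["opening"],s["contact_force"].round(2),s["clock"]);f0=s["contact_force"]
robot.servo_line([x,y,.20],.1);robot.dwell(.2)
s=robot.get_state();print("open",s["opening"],(s["contact_force"]-f0).round(2),s["moment"].round(3),s["clock"])
c=camera("wrist");cv2.imwrite("pics/w5.png",c["color"][:,:,::-1])
c=camera("scene");cv2.imwrite("pics/s5.png",cv2.resize(np.ascontiguousarray(c["color"][120:300,180:460,::-1]),None,fx=2.8,fy=2.8,interpolation=cv2.INTER_CUBIC))
E
```

```text
False [ 0.5709 -0.0508  0.0878]
open 0.013849970759903251 [-0.15 -0.31  2.1 ] 23.4667
open 0.013851237091059114 [-0.07  0.8  -4.62] [ 0.036 -0.161  0.013] 24.9417
```

View pics/w5.png

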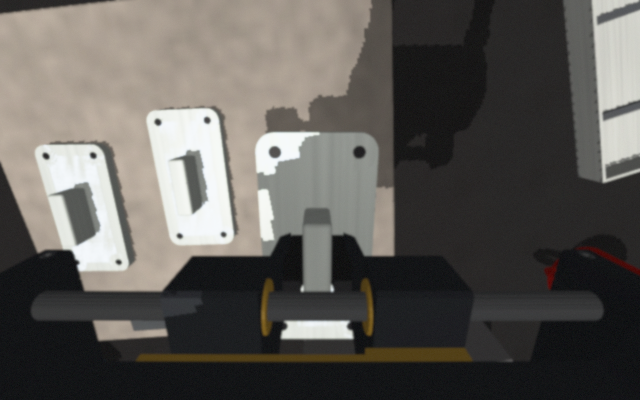

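View pics/s5.png

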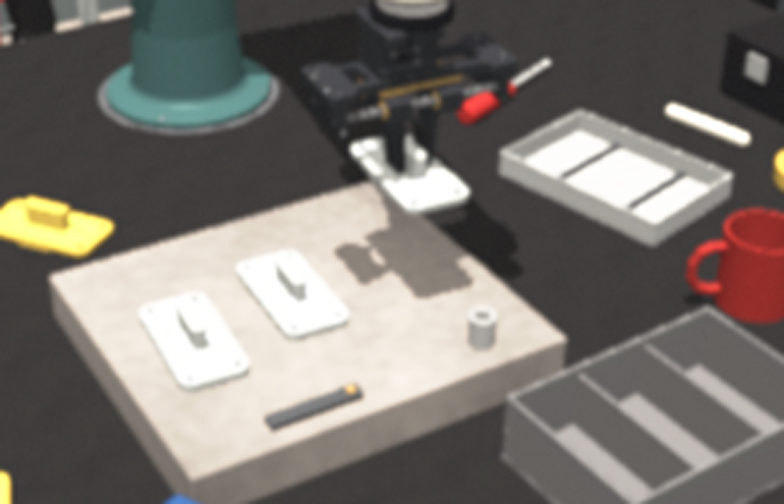

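The cover is held by its rib (opening 13.85 mm) and looks level. Now I'll place it in the tray.

```bash
python3 - <<'E'
from workcell import robot,camera
from h import *;from geo import *
x,y,a=TRAY;R=Rdown(a)
robot.movep([x,y,.20],R)
robot.servo_line([x,y,.062],.08);robot.dwell(.3)
s=robot.get_state();print(s["tool_pos"].round(4),s["opening"],s["clock"])
h=robot.servo_line([x,y,.039],.012,max_force=4)
s2=robot.get_state();print(h,s2["tool_pos"].round(4),(s2["contact_force"]-s["contact_force"]).round(2),(s2["moment"]-s["moment"]).round(3),s2["clock"])
c=camera("scene");cv2.imwrite("pics/s6.png",cv2.resize(np.ascontiguousarray(c["color"][130:230,320:470,::-1]),None,fx=5,fy=5,interpolation=cv2.INTER_CUBIC))
E
```

```text
[0.4874 0.3026 0.0622] 0.013880754910717462 28.575
True [0.4873 0.3025 0.0432] [-0.98 -1.1  10.29] [0.086 0.021 0.007] 29.9833
```

View pics/s6.png

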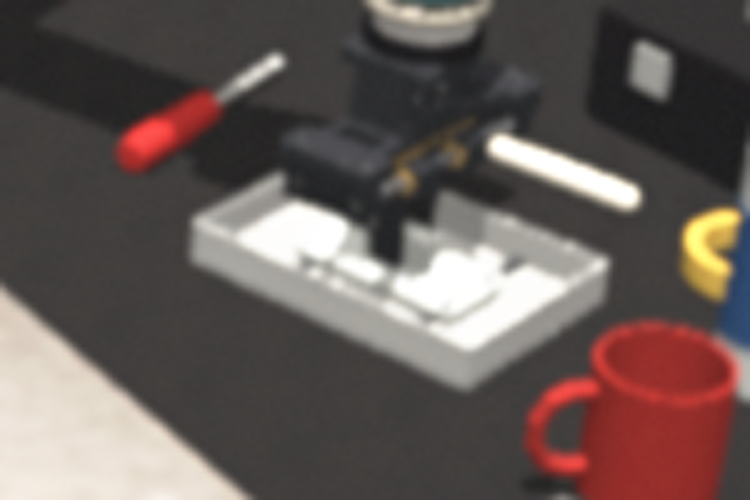

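Contact came at TCP z = 43.2 mm; I predicted 43.3 mm. I'll release and check.

```bash
python3 - <<'E'
from workcell import robot,camera
from h import *;from geo import *
x,y,a=TRAY
robot.gripper_to(.044);robot.dwell(.2)
robot.servo_line([x,y,.12],.06)
robot.gripper_to(.085)
for i,p in ((7,[x-.06,y,.27]),(8,[x-.06,y-.13,.27])):
    robot.movep(p,Rdown(0));robot.dwell(.3)
    s=robot.get_state();c=camera("wrist");print(s["clock"],s["tool_pos"].round(4))
    np.savez(f"w{i}.npz",eef_rot=s["eef_rot"],tool_pos=s["tool_pos"],**c)
    P=project(c,[x,y,.015],s)[0];x0,y0=max(int(P[0])-90,0),int(P[1])-90;print(x0,y0)
    cv2.imwrite(f"pics/zw{i}.png",cv2.resize(np.ascontiguousarray(c["color"][y0:y0+150,x0:x0+190,::-1]),None,fx=4,fy=4,interpolation=cv2.INTER_CUBIC))
c=camera("top");np.savez("top9.npz",**c);cv2.imwrite("pics/t9.png",cv2.resize(np.ascontiguousarray(c["color"][110:260,150:450,::-1]),None,fx=2.6,fy=2.6,interpolation=cv2.INTER_CUBIC))
E
```

```text
34.0333 [0.427  0.302  0.2679]
227 122
34.9667 [0.4274 0.1735 0.2699]
318 121
```

View pics/zw7.png

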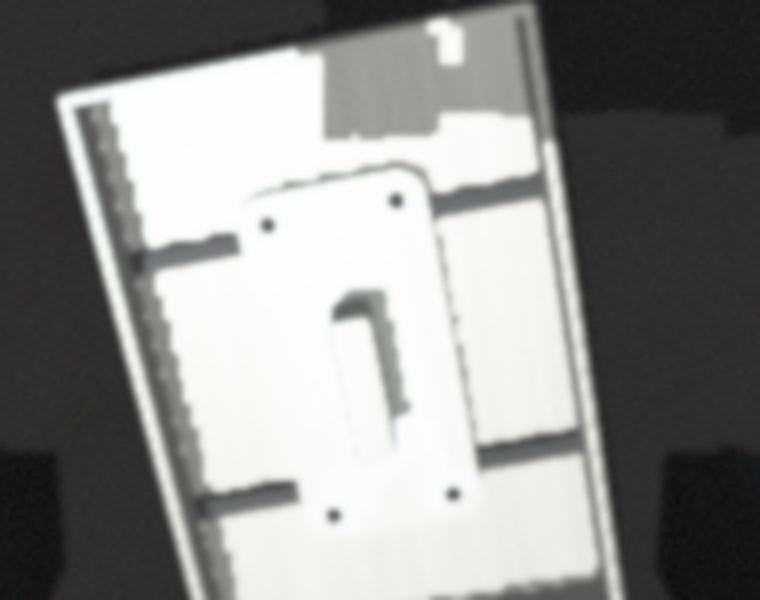

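View pics/zw8.png

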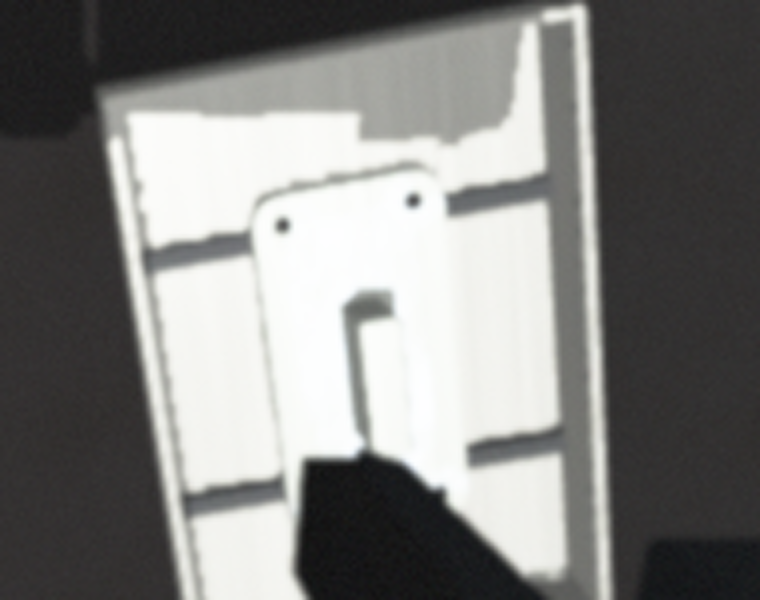

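View pics/t9.png

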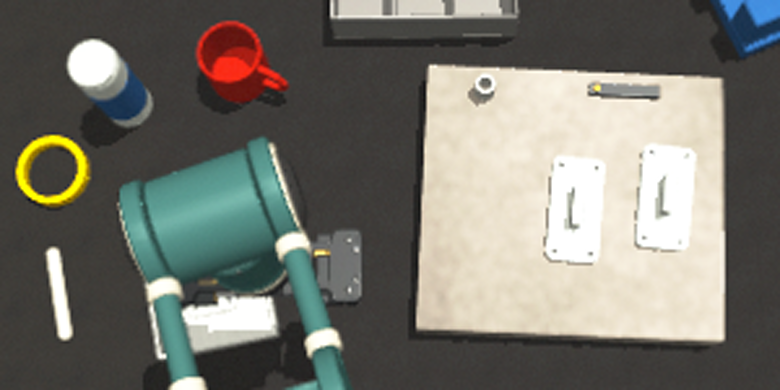

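```bash
python3 - <<'E'
from meas import *;from geo import *
c7,s7=ld("w7");c8,s8=ld("w8")
H=px([(267,225),(397,201),(334,515),(453,494)],(227,122),4)
G=px([(283,225),(413,201)],(318,121),4)
o1,d1=rays(c7,H[:2],s7);o2,d2=rays(c8,G,s8);print("tri",(tri(o1,d1,o2,d2)*1000).round(1).tolist())
P=onplane(c7,H,.0155,s7);print((P*1000).round(1).tolist());m=P.mean(0)[:2]-TRAY[:2];a=TRAY[2]
print("in tray mm",1000*np.array([m@[np.cos(a),np.sin(a)],m@[-np.sin(a),np.cos(a)]]),"yaw",np.arctan2(*(P[2]+P[3]-P[0]-P[1])[[1,0]]))
print("hole spacing",[np.linalg.norm(P[i]-P[j]).round(4) for i,j in((0,1),(2,3),(0,2),(1,3))])
E
```

```text
tri [[437.4, 270.2, 16.0, 0.1], [429.5, 313.8, 14.4, 0.0]]
[[437.5, 270.1, 15.5], [429.3, 313.7, 15.5], [545.4, 291.8, 15.5], [537.0, 334.9, 15.5]]
in tray mm [0.01617173 0.13868647] yaw 0.1958745599094394
hole spacing [np.float64(0.0444), np.float64(0.0439), np.float64(0.1101), np.float64(0.1098)]
```

```bash
python3 - <<'E'
from workcell import robot
robot.job_done();print(robot.get_state()["clock"])
E
```

```text
the job is handed in; nothing more can be done
the job is handed in; nothing more can be done
```

I found the bowed cover by pressing, laid it level across the two rests in the tray, and handed the job in after about 35 s of the 67 s. The interface gives no verdict, so the results below are my own checks.

**Finding it:** I pressed the near end of each cover with closed fingers, to about 6 N. The middle and right-hand (−y) covers stayed solid, with the fingertips stopping at 60.4 mm. The left-hand cover, nearest the tray, sank 2 mm under the fingers and I held it down for about 0.5 s.

**Placing it:** I gripped that cover by its rib and lowered it into the tray. It touched the rests at the height I predicted (TCP at 43.2 mm, predicted 43.3 mm). I then let go and drew the arm clear.

**Last checks:**
- **Cover in tray:** it is centred within 1 mm and lined up with the tray. Its upper face measured 14.4–16.0 mm up, where 15.5 mm is expected. All four hole spacings are even, so it is level as far as the pictures show.
- **Rest of the scene:** in the last top picture, the two true covers, socket, feeler, mug, tape, marker and spray look where they started. The arm hid the screwdriver in that picture, and I did not measure the true covers' positions again.

**Checks that disagreed:**
- **Rib height:** a short-baseline measurement of the left-hand cover's rib gave 71–73 mm, against the 86 mm expected. A wider pair of views of the middle cover's rib gave 82–83 mm. The 86 mm figure fitted the close wrist view of the left-hand cover, so I used it for the grasp, which held.
- **Blocked view:** one check picture before the grasp was hidden by a finger and was not used.

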